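# Fetch the V-notched bench pin from its covered case and fit it in the pin holder

### The arm

A 6-joint arm with a two-finger parallel gripper is mounted at the origin on a cart in front of the work surface, level with it; the furniture and walls round the work are solid. World frame = base frame: x ahead of the robot, y to its left, z up, the work surface at z = 0. Lengths are in m, angles in rad, forces in N, time in s.
With the tool pointing down it reaches from about 0.35 to 0.775 m from the base axis. Payload 7.3 kg.
Tool frame: the origin (TCP) lies at the very end of the fingers, on their centre line; the grasp point (between the pads) lies 19 mm behind it (robot.tcp_to_grasp is the z of the grasp point in the tool frame, in m); z points along the fingers, y is the line along which they close (so a half turn about z gives the same grasp; the last joint's range is limited). The gripper opens to 92 mm and grips with 3 to 60 N. Pads are 19 mm wide; open, the fingers measure 130 mm over their backs; the gripper's body (75 mm by 190 mm) begins 47 mm behind the grasp point.
Start: joints at [1.084, 0.342, 1.524, -0, 1.275, -0.146], TCP at [0.175, 0.495, 0.227] pointing down, gripper open.
Joint ranges: [-2.53, 2.53], [-0.77, 2.02], [0.04, 2.7], [-1, 4.14], [0.28, 2.66], [-3.11, 3.11]. Speed limits (rad/s): [2.57, 2.57, 3.14, 3.14, 3.14, 3.14].

### API

Orientations are given as [roll, pitch, yaw] about the fixed x, y, z axes, in that order (R = Rz(yaw) Ry(pitch) Rx(roll)).
In Python, from cell import monitor, read_camera, get_calibration, job, robot gives the robot as it stands. The module is installed in compiled form; this text tells all that it offers.
- The arm moves only by the tool send_rows, never from a script. Its argument "targets" is a list of rows, each an object with "translation": the shift along the tool's x, y, z in cm, a list of three; "spin": the turn about the tool's z in degrees; "jaw": the opening, from 0 (shut) to 1 (fully open). A call has exactly 5 rows; each row is the pose to reach, as a shift and turn from the pose commanded when the call began, along the tool's axes at that moment; what a row does not reach only later rows make up. A row lasts 1/10 s, in which the tool goes at most 50 mm and 8.59 degrees, less where a joint would pass 70% of its speed; a pose out of reach is approached as far as the arm can. A call with a gripper value outside its range is refused whole. The fingers move at their own pace and stop on an object; "force" is the grip in N (left out, the last holds). Time passes only in rows, so rows that repeat a pose let the fingers close, or fill a call up. It gives the time, the measured TCP pose, the force, the opening and the grip force at its end, in the units of the state.
- monitor.observe(): the state, without advancing time (a new reading comes with each control period).
- read_camera(name): name is "scene" or "side" or "wrist"; returns (picture, depth): 480x640x3 uint8, red, green, blue; 480x640 float32, m along the optical axis (not along the pixel's ray), 0 where there is no reading.
- get_calibration(name): a dict with "intrinsics" (3x3 intrinsics, pixels), "D" ([k1, k2, p1, p2, k3] as OpenCV has them; the pictures are not rectified), "origin" and "orientation" of the camera in the world; the wrist camera has in their place "hand_eye" (4x4, takes a point from camera to tool coordinates, whose origin is the TCP and whose axes are the flange's). Camera axes: x right, y up, looking along -z (the intrinsics and any distortion apply to the point x, -y, -z); pixel columns grow to the right and rows downward; lengths in m; the calibration is good to about 2 mm. A picture is of the moment at which its call begins: read the wrist's pose just before it. get_calibration takes no time and is no camera call.
- job.hand_in(): hands the job in; it is judged then, once.
The state is a dict: "time": time; "qpos": joint angles; "qvel": joint speeds; "joint_efforts": joint torques, N m; "tool_pos": TCP position; "tool_rot": TCP orientation; "contact_force": force on the tool from outside, world axes, zero at the start; "torque": the same for the moment, N m; "opening": finger opening in m; "grip_force": force on a finger pad.
Only numpy, scipy, OpenCV 4.12 (cv2) and the standard library are available. Lean on these libraries where they do the work, as an engineer would, in place of code of your own. Each camera call takes 0.05 s, during which the arm holds its last target. There are 200 camera calls.

### The job

Slide the cover out of the bench-pin case and find the pin with the V notch. Lift it out, set it down to change your grip, then fit it in the pin holder: notched tail first, pushed past the spring plunger until it is fully home, the V end sticking out. Let go of it, and leave the cover lying flat, the other two pins in their pockets and everything else on the bench where it is.

Things in the scene. Friction and masses are not known exactly. Their poses are not given: they have to be found in the camera images.
- case: Open-topped wooden case for bench pins, fixed to the bench, 152 x 163 x 36.5 mm (x, y, z of its frame); origin at the centre of its underside. Three pockets side by side, centres at y = -51, 0, +51 mm, each with one pin lying flat, its length along the case's x. Low ledges at the x sides carry the cover (underside 24.5 mm over the bench), under lips that keep it from being lifted.
- pocket_mid (a point): Floor of the middle pocket, (0, 0, 8) mm in the case frame. A pocket is 69 mm long, 45 mm wide, 16 mm deep; walls between pockets 6 mm: no room for fingers beside a pin. At both ends it runs on, equally deep, as a finger hollow 34 mm wide and 27.5 mm long (clear to x = +-62 mm; the lips above stand at x = +-64 to 76 mm, 32.5 to 36.5 mm over the bench).
- case_open_end (a point): Middle of the case's open end, (0, -81.5, 24.5) mm in the case frame, at the height of the cover's underside. The cover slides out here, towards the case's -y only; the +y end is closed. From shut it is clear of the lips after 155 mm of travel; it may then be laid on the bench. Play in the grooves: 2 mm up, 2 mm sideways.
- cover: Loose plywood cover plate of the case, 135 x 154 x 6 mm, about 100 g; origin at the centre of its underside, axes along the case's while in the grooves (y = -4.5 mm in the case frame when shut; it starts up to 12 mm open). A batten across its middle serves to pull it.
- cover_pull (a point): Middle of the top of the batten on the cover, (0, 0, 20) mm in the cover frame. The batten is dark wood, 72 mm long along the cover's x, 12 mm thick along its y, and stands 14 mm high above the plate.
- pin_v: The wanted bench pin: pale hardwood, 66 mm long (x), 42 wide (y), 14 thick, about 50 g; origin at the centre of its underside. Front end (+x): a V notch in the middle, 12 mm wide, 22 deep. Tail end (-x): a corner notch on the +y side, 11 wide, 12 long, right through. It lies in any one of the pockets, front towards the case's +x, so it must be turned end for end for the holder.
- pin_v_tail (a point): Middle of the tail end face of pin_v: (-33, 0, 7) mm in the pin's frame.
- pin_v_front (a point): Middle of the front end (between the tips of the V) of pin_v: (+33, 0, 7) mm in the pin's frame.
- pin_flat: Another bench pin of the same size and tail, its front end plain and square; origin at the centre of its underside. It stays in its pocket.
- pin_taper: Another bench pin of the same size and tail, its front end tapered to 24 mm wide; origin at the centre of its underside. It stays in its pocket.
- holder: Pin holder, fixed to the bench: dark hardwood block with a steel mouth plate on a steel foot 104 mm wide, 45 mm high; origin at the centre of its underside; the mouth faces its -x (the robot). A level slot 44 mm wide (y = -22..22 mm), 16 high (z = 18..34 mm) runs in from x = -30 to x = +8 mm. The bench in front of the mouth is free for setting the pin down.
- holder_mouth (a point): Centre of the slot's mouth, (-30, 0, 26) mm in the holder frame; +x points into the slot. The first 6 mm are flared by 2.5 to 3.5 mm on every side; inside, the pin has 1 mm of play on every side.
- holder_plunger (a point): Nose of a spring plunger in the slot's roof, (-6, 0, 30) mm in the holder frame, 24 mm behind the mouth. The tail must ride under its cone: a false stop 18 to 13 mm short of home that gives way at about 4 to 9 N. It then bears on the pin with 4 to 6 N and the pin drags with 1 to 4 N, until it stops hard at the back.
- holder_back (a point): Centre of the slot's back wall, (8, 0, 26) mm in the holder frame, 38 mm behind the mouth. A pin fully home has its tail against this wall, its front pointing along the holder's -x, its underside 18 mm over the bench and 28 mm of its V end sticking out.
- holder_key (a point): Front of the steel key in the slot's back corner: it fills y = -12..-22 mm over the last 10 mm of the depth and the full height. Only a pin that enters tail first and right side up, its corner notch over the key, goes fully home.
- blank: Bystander: round stamp blank of dark wood with a pale top, 61 mm across, 50 mm high.
- pencil: Bystander: red pencil, 150 mm long, lying between case and holder.

How it is judged:
By the outcome, as a careful person would: the job done as asked, in the order asked, and still so for the second after the job is handed in, with the robot touching nothing.
It also fails if it takes over 59 s, if anything falls off the work surface, if the arm or the gripper's body presses on something with over 40 N, if the wrist force passes 120 N, or if a joint passes its speed limit or range.

## Working session

There is one attempt and no reset: what is moved stays moved. The work goes in short steps, Python scripts to look and compute and a tool call to move; the robot and the scene stay as the last step left them, time stands still between calls to the robot, and variables do not carry over. Pictures are saved under pics/ and viewed, at most 10 in all, crops included, and the job is handed in when it is done.

Besides the shell and the picture viewer there is one more tool, called after "Request:" by a JSON object that holds its "method" and its "body", one argument or row to a line. send_rows: Moves the arm, as the interface text tells. Its arguments: {"type":"object","properties":{"targets":{"type":"array"},"force":{"type":"number"}},"required":["targets"]}

```bash
mkdir -p pics; cat > h.py <<'E'
import numpy as np, cv2
from scipy.spatial.transform import Rotation as R
from cell import monitor, read_camera, get_calibration, job, robot
def Rm(o):
    o=np.array(o,float)
    return o if o.shape==(3,3) else R.from_euler('xyz',o).as_matrix()
def campose(name,st=None):
    c=get_calibration(name)
    if 'hand_eye' in c:
        H=np.array(c['hand_eye']); T=np.eye(4); T[:3,:3]=Rm(st['tool_rot']); T[:3,3]=st['tool_pos']
        M=T@H; return c,M[:3,:3],M[:3,3]
    return c,Rm(c['orientation']),np.array(c['origin'])
def rays(c,Rw,uv):
    p=cv2.undistortPoints(np.array(uv,float).reshape(-1,1,2),np.array(c['intrinsics'],float),np.array(c['D'],float)).reshape(-1,2)
    return np.c_[p[:,0],-p[:,1],-np.ones(len(p))]@Rw.T
def onplane(c,Rw,o,uv,z):
    d=rays(c,Rw,uv); return o+d*((z-o[2])/d[:,2])[:,None]
def cloud(c,Rw,o,depth):
    v,u=np.mgrid[0:480,0:640]; d=rays(c,Rw,np.c_[u.ravel(),v.ravel()])
    return (o+d*depth.reshape(-1,1)).reshape(480,640,3)
E
python3 - <<'E'
from h import *
st=monitor.observe(); print(st, robot.tcp_to_grasp)
for n in ['scene','side','wrist']:
    c,Rw,o=campose(n,st); print(n,{k:np.round(np.array(v),4).tolist() for k,v in c.items()})
    p,d=read_camera(n); cv2.imwrite(f'pics/{n}0.png',p[:,:,::-1]); np.savez(f'{n}0.npz',p=p,d=d)
E
```

```text
{'time': 0.0, 'qpos': array([ 1.08402384e+00,  3.42706986e-01,  1.52503968e+00, -3.70440221e-06,
        1.27542028e+00, -1.45988904e-01]), 'qvel': array([ 4.26970091e-05, -2.08028844e-03, -5.54598153e-04, -1.05624027e-03,
       -1.79141219e-04,  7.23566505e-04]), 'joint_efforts': array([ 8.71402572e-04, -4.31242096e+01, -2.44218671e+01,  7.17372377e-02,
        5.61437861e-02, -1.24230228e-04]), 'tool_pos': array([0.17524207, 0.494438  , 0.22604524]), 'tool_rot': array([-3.14003459e+00, -2.25508762e-04,  2.80080997e+00]), 'contact_force': array([-0.70397127,  0.57634503, -0.42333846]), 'torque': array([ 0.00772746, -0.00234043,  0.01048747]), 'grip_force': 0.0, 'opening': 0.09183559282736092} -0.0188
scene {'intrinsics': [[520.927, 0.0, 316.8133], [0.0, 520.927, 243.0879], [0.0, 0.0, 1.0]], 'D': [-0.0137, 0.0, 0.0, 0.0, 0.0], 'origin': [-0.0033, 0.6766, 0.9966], 'orientation': [0.7089, 0.0192, -2.423]}
side {'intrinsics': [[603.755, 0.0, 311.2208], [0.0, 603.755, 238.9981], [0.0, 0.0, 1.0]], 'D': [0.0693, 0.0, 0.0, 0.0, 0.0], 'origin': [0.6162, -1.0287, 0.5544], 'orientation': [1.1588, -0.0181, 0.0851]}
wrist {'intrinsics': [[356.8339, 0.0, 319.6239], [0.0, 356.8339, 242.2812], [0.0, 0.0, 1.0]], 'D': [-0.0399, 0.0, 0.0, 0.0, 0.0], 'hand_eye': [[0.0009, 0.9562, 0.2926, 0.0793], [1.0, -0.0006, -0.0012, 0.0004], [-0.0009, 0.2926, -0.9562, -0.1573], [0.0, 0.0, 0.0, 1.0]]}
```

View pics/scene0.png

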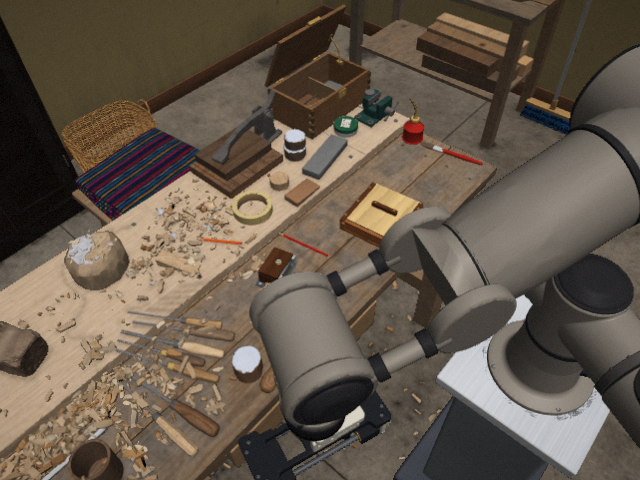

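View pics/side0.png

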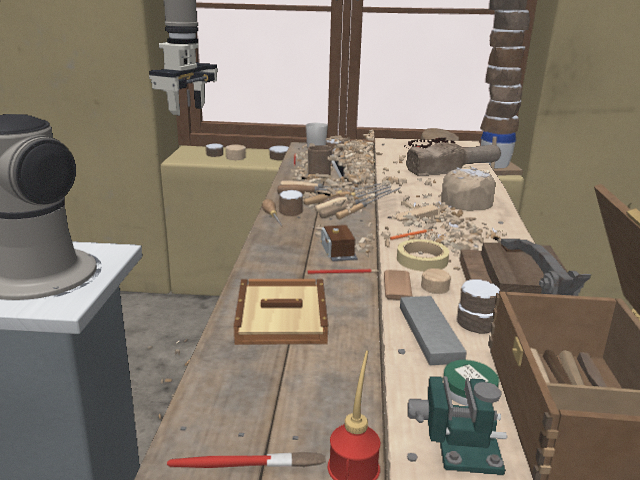

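```bash
python3 - <<'E'
from h import *
for n,pts in [('side',dict(batten=(281,303),holder=(341,241),pencil=(340,271),blank=(290,197),caseTL=(244,281),caseTR=(322,281),caseBL=(236,335),caseBR=(327,335))),('scene',dict(batten=(384,207),holder=(277,263),pencil=(305,245),blank=(247,358),bench=(330,215)))]:
    f=np.load(n+'0.npz');c,Rw,o=campose(n);P=cloud(c,Rw,o,f['d'])
    for k,(u,v) in pts.items(): print(n,k,np.round(P[v,u],3),f['p'][v,u])
    hsv=cv2.cvtColor(f['p'],cv2.COLOR_RGB2HSV)
    # cover: pale yellow, near case
    cen=P[303,281] if n=='side' else P[207,384]
    near=np.linalg.norm(P[:,:,:2]-cen[:2],axis=2)<0.13
    for nm,lo,hi in [('plate',.027,.036),('batten',.041,.052)]:
        m=near&(P[:,:,2]>lo)&(P[:,:,2]<hi)
        if nm=='plate': m&=(hsv[:,:,2]>150)
        q=P[m]; print(nm,m.sum(),np.round(q.mean(0),4)); 
        r=cv2.minAreaRect((q[:,:2]*1000).astype(np.float32)); print(r)
E
```

```text
side batten [ 0.498 -0.135  0.041] [84 62 49]
side holder [0.589 0.144 0.039] [63 43 34]
side pencil [0.591 0.071 0.005] [164  60  54]
side blank [0.453 0.375 0.05 ] [228 231 238]
side caseTL [ 0.419 -0.055  0.037] [106  71  53]
side caseTR [ 0.561 -0.037  0.036] [108  78  58]
side caseBL [ 0.433 -0.205  0.017] [113  84  60]
side caseBR [ 0.58  -0.19   0.018] [122  97  80]
plate 3120 [ 0.4977 -0.1375  0.0303]
((496.37091064453125, -120.76656341552734), (146.27581787109375, 179.26806640625), 6.225341796875)
batten 191 [ 0.4979 -0.1321  0.0434]
((498.1715087890625, -132.0829620361328), (70.13158416748047, 16.100374221801758), 7.15101432800293)
scene batten [ 0.496 -0.127  0.046] [80 45 26]
scene holder [0.573 0.185 0.053] [136 114  70]
scene pencil [0.586 0.076 0.011] [148  27  25]
scene blank [0.45  0.4   0.053] [204 210 221]
scene bench [ 0.61  -0.049  0.002] [138 117  97]
plate 1702 [ 0.5037 -0.1277  0.032 ]
((499.21917724609375, -124.18814086914062), (128.36224365234375, 167.9551544189453), 6.493337631225586)
batten 146 [ 0.5022 -0.122   0.0446]
((494.55010986328125, -110.95782470703125), (150.22427368164062, 159.87429809570312), 5.813910961151123)
```

The scene view shows the case at about (385,215), the holder at (277,263), the pencil at (305,245) and the blank at (247,360). In the side view the case is at (282,310) with its batten at (281,303), and the oil can and brush lie well to -y. I'm moving to a pose where the wrist camera sees both the case and the holder.

Request:
{"method": "send_rows", "body": {
  "targets": [
    {"translation":[-3.5,-2.6,-0.4],"spin":0,"jaw":1},
    {"translation":[-7.5,-5.7,-0.8],"spin":0,"jaw":1},
    {"translation":[-11.5,-8.7,-1.2],"spin":0,"jaw":1},
    {"translation":[-15.5,-11.7,-1.6],"spin":0,"jaw":1},
    {"translation":[-19.5,-14.7,-2],"spin":0,"jaw":1}
  ]
}}

```text
time: 0.65
tool_pos: [0.31, 0.2904, 0.2467]
tool_rot: [3.141, 0.0, 2.801]
contact_force: [1.0, 0.0, -0.1]
opening: 0.0919
grip_force: 0.0
```

Request:
{"method": "send_rows", "body": {
  "targets": [
    {"translation":[-4,-3,0],"spin":-5,"jaw":1},
    {"translation":[-8,-6,0],"spin":-10,"jaw":1},
    {"translation":[-12,-9,0],"spin":-15,"jaw":1},
    {"translation":[-16,-12,0],"spin":-20,"jaw":1},
    {"translation":[-20,-15,0],"spin":-26,"jaw":1}
  ]
}}

```text
time: 1.15
tool_pos: [0.4484, 0.0819, 0.2466]
tool_rot: [3.141, 0.0, -3.025]
contact_force: [-0.5, 1.0, -0.6]
opening: 0.0913
grip_force: 0.0
```

```bash
python3 - <<'E'
from h import *
f=np.load('side0.npz');c,Rw,o=campose('side');P=cloud(c,Rw,o,f['d'])
for u,v in [(200,380),(250,380),(300,380),(340,380),(200,440),(250,440),(300,440),(355,465),(180,462),(250,461),(320,459),(185,436),(240,436)]: print((u,v),np.round(P[v,u],3))
s=monitor.observe(); print(s['time'],s['tool_pos'],s['tool_rot'],s['contact_force'])
E
```

```text
(200, 380) [ 0.399 -0.304  0.   ]
(250, 380) [ 0.472 -0.296 -0.   ]
(300, 380) [ 0.546 -0.288 -0.001]
(340, 380) [ 0.606 -0.283  0.001]
(200, 440) [ 0.431 -0.426  0.   ]
(250, 440) [ 0.495 -0.42   0.   ]
(300, 440) [ 0.559 -0.414  0.   ]
(355, 465) [ 0.63  -0.485  0.035]
(180, 462) [ 0.421 -0.477  0.011]
(250, 461) [ 0.504 -0.466  0.01 ]
(320, 459) [ 0.588 -0.453  0.009]
(185, 436) [ 0.41  -0.422  0.001]
(240, 436) [ 0.481 -0.414 -0.   ]
1.15 [0.44844675 0.08192791 0.24662344] [ 3.14135026e+00  1.46110264e-04 -3.02507284e+00] [-0.51752077  0.95261066 -0.58824492]
```

```bash
python3 - <<'E'
from h import *
st=monitor.observe(); c,Rw,o=campose('wrist',st)
p,d=read_camera('wrist'); cv2.imwrite('pics/w1.png',p[:,:,::-1]); np.savez('w1.npz',p=p,d=d,Rw=Rw,o=o)
P=cloud(c,Rw,o,d)
print(o)
for n,cen in [('case',(.498,-.13)),('holder',(.58,.165))]:
    m=(np.abs(P[:,:,0]-cen[0])<.14)&(np.abs(P[:,:,1]-cen[1])<.14)
    z=P[m][:,2]; h,e=np.histogram(z,np.arange(-.01,.065,.003)); print(n,h)
E
```

```text
[0.36981408 0.0728963  0.40394561]
case [   53    82 15341  7615   157   313   140    95   172   186   345   205
  3834 10796  1230  2927   130   566   121     0     0     0     0     0]
holder [  153   298 12050 12180   842   808   370   452   574   485   338   496
  2388   460    60    67   300   412   489    35    22     0     0     0]
```

View pics/w1.png

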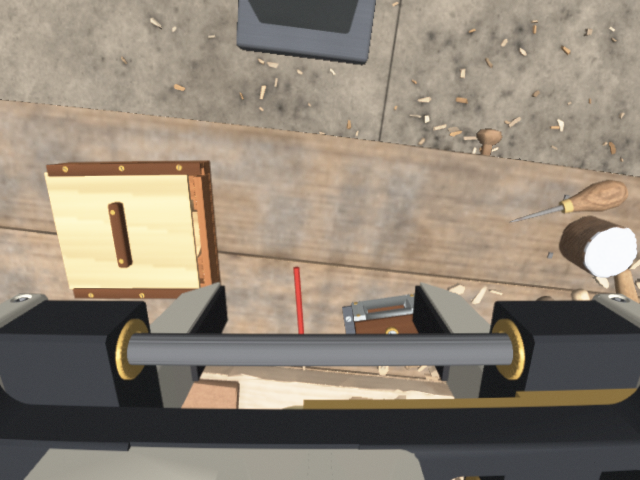

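The wrist view shows the case at left: the batten runs from (117,205) to (124,265), and the open end faces image left (-y). The mouth plate of the holder is at (385,310), partly hidden by the gripper, and the pencil runs from (297,268) to (302,330).

```bash
python3 - <<'E'
from h import *
f=np.load('w1.npz');p,d,Rw,o=f['p'],f['d'],f['Rw'],f['o'];c=get_calibration('wrist')
g=cv2.cvtColor(p,cv2.COLOR_RGB2HSV)
def rect(m,z,name):
    n,l,s,_=cv2.connectedComponentsWithStats(m.astype(np.uint8)); i=1+np.argmax(s[1:,4]); q=np.argwhere(l==i)[:,::-1]
    h=cv2.convexHull(q.astype(np.float32)).reshape(-1,2)
    w=onplane(c,Rw,o,h,z)[:,:2]*1000
    print(name,s[i],cv2.minAreaRect(w.astype(np.float32)))
    return w
m=np.zeros((480,640),bool); m[195:280,95:145]=p[195:280,95:145].sum(2)<330
P=cloud(c,Rw,o,d)
rect(m,.0445,'batten'); rect(m&(P[:,:,2]>.040),.0445,'batten top')
m=np.zeros((480,640),bool); m[165:298,40:206]=(p[165:298,40:206].sum(2)>400)
rect(m,.0305,'plate')
m=(np.abs(P[:,:,0]-.5)<.13)&(np.abs(P[:,:,1]+.12)<.13)&(P[:,:,2]>.022)
rect(m,.0365,'case+cover')
m[:,:200]=False
print(np.round(P[220,160],4),np.round(P[168,120],4),np.round(P[230,120],4))
E
```

```text
batten [109 203  23  64 826] ((496.2417907714844, -124.48304748535156), (69.44063568115234, 15.365158081054688), 6.838903427124023)
batten top [109 203  20  64 615] ((496.44189453125, -125.97026062011719), (69.46123504638672, 12.194114685058594), 6.4280781745910645)
plate [   40   165   166   133 18002] ((507.26220703125, -136.44949340820312), (154.5591278076172, 197.5813751220703), 2.2125320434570312)
case+cover [   45   162   171   137 19873] ((496.03826904296875, -115.12423706054688), (152.3516387939453, 170.587890625), 6.992255210876465)
[ 0.4791 -0.0883  0.0289] [ 0.4263 -0.1254  0.0376] [ 0.4905 -0.1247  0.044 ]
```

Request:
{"method": "send_rows", "body": {
  "targets": [
    {"translation":[-0.4,-4,2],"spin":0,"jaw":0.5},
    {"translation":[-0.9,-8,4.5],"spin":0,"jaw":0.5},
    {"translation":[-1.4,-12.5,7],"spin":0,"jaw":0.5},
    {"translation":[-1.9,-17,9.5],"spin":0,"jaw":0.5},
    {"translation":[-2.4,-21.2,11.6],"spin":0,"jaw":0.5}
  ]
}}

```text
time: 1.7
tool_pos: [0.4952, -0.1247, 0.1297]
tool_rot: [3.141, -0.0, -3.029]
contact_force: [0.5, -0.1, 0.4]
opening: 0.0565
grip_force: 0.0
```

```bash
python3 - <<'E'
from h import *
st=monitor.observe(); print(st['time'],st['tool_pos'],st['tool_rot'])
c,Rw,o=campose('wrist',st)
p,d=read_camera('wrist'); cv2.imwrite('pics/w2.png',p[:,:,::-1]); np.savez('w2.npz',p=p,d=d,Rw=Rw,o=o)
P=cloud(c,Rw,o,d); print(o)
E
```

```text
1.7 [ 0.49523653 -0.12473378  0.12969741] [ 3.14111841e+00 -3.96560412e-04 -3.02897778e+00]
[ 0.41665746 -0.13348318  0.28706278]
```

View pics/w2.png

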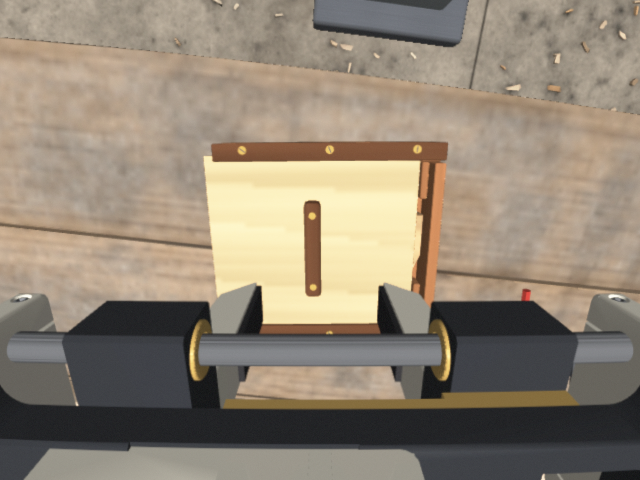

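The near lip runs level from (212,143) to (447,143), so the tool is aligned with the case. The batten spans (304..321, 201..297).

```bash
python3 - <<'E'
from h import *
f=np.load('w2.npz');p,d,Rw,o=f['p'],f['d'],f['Rw'],f['o'];c=get_calibration('wrist')
m=(p.sum(2)<300)
# batten
b=np.zeros_like(m); b[190:305,295:332]=p[190:305,295:332].sum(2)<330
q=np.argwhere(b)[:,::-1].astype(np.float32); w=onplane(c,Rw,o,cv2.convexHull(q).reshape(-1,2),.0445)*1000
print(cv2.minAreaRect(w[:,:2].astype(np.float32)))
# lip: outer edge rows, robust line
for r0,r1 in [(135,152),(152,170)]:
    gr=np.diff(p.sum(2).astype(int),axis=0)[r0:r1,225:412]
    rows=r0+np.argmax(np.abs(gr),0)+.5; uv=np.c_[np.arange(225,412),rows]
    w=onplane(c,Rw,o,uv,.0365)[:,:2]*1000
    vx,vy,x0,y0=cv2.fitLine(w.astype(np.float32),cv2.DIST_HUBER,0,.01,.01).ravel()
    print('lip',x0,y0,'yaw',np.degrees(np.arctan2(-vx*np.sign(vy),vy*np.sign(vy))))
# lip ends (case y ends) along row 150
r=p[150].sum(1).astype(int); k=np.where(r[190:460]<300)[0]+190; print(k.min(),k.max(), onplane(c,Rw,o,[(212.5,151),(447,151)],.0365)*1000)
E
```

```text
((496.6486511230469, -129.11276245117188), (70.80131530761719, 10.93449592590332), 6.965951919555664)
lip 424.02335 -152.50824 yaw 6.9987
lip 433.92795 -125.73291 yaw 6.8494062
212 446 [[ 436.14866352 -204.62627414   36.5       ]
 [ 417.86125801  -44.89242288   36.5       ]]
```

Request:
{"method": "send_rows", "body": {
  "targets": [
    {"translation":[-0.05,-0.2,3],"spin":-0.4,"jaw":0.5},
    {"translation":[-0.1,-0.44,6.5],"spin":-0.4,"jaw":0.5},
    {"translation":[-0.1,-0.44,9],"spin":-0.4,"jaw":0.4},
    {"translation":[-0.1,-0.44,9.55],"spin":-0.4,"jaw":0.2},
    {"translation":[-0.1,-0.44,9.55],"spin":-0.4,"jaw":0.0}
  ],
  "force": 30
}}

```text
time: 2.25
tool_pos: [0.4965, -0.1273, 0.0349]
tool_rot: [3.141, -0.002, -3.022]
contact_force: [0.9, -0.4, -0.6]
opening: 0.0265
grip_force: 0.0
```

Request:
{"method": "send_rows", "body": {
  "targets": [
    {"translation":[0,0,0],"spin":0,"jaw":0},
    {"translation":[0,0,0],"spin":0,"jaw":0},
    {"translation":[0,0,0],"spin":0,"jaw":0},
    {"translation":[0,0,0],"spin":0,"jaw":0},
    {"translation":[0,0,0],"spin":0,"jaw":0}
  ]
}}

```text
time: 2.75
tool_pos: [0.4979, -0.128, 0.0368]
tool_rot: [-3.14, 0.003, -3.022]
contact_force: [-0.6, 1.2, 6.8]
opening: 0.0115
grip_force: 30.0
```

Request:
{"method": "send_rows", "body": {
  "targets": [
    {"translation":[0,0,-0.2],"spin":0,"jaw":0},
    {"translation":[0,0,-0.25],"spin":0,"jaw":0},
    {"translation":[0,-0.5,-0.25],"spin":0,"jaw":0},
    {"translation":[0,-1.2,-0.25],"spin":0,"jaw":0},
    {"translation":[0,-2,-0.25],"spin":0,"jaw":0}
  ]
}}

```text
time: 3.25
tool_pos: [0.4993, -0.1482, 0.0378]
tool_rot: [3.141, -0.0, -3.021]
contact_force: [0.6, -0.6, -0.7]
opening: 0.0118
grip_force: 30.0
```

Request:
{"method": "send_rows", "body": {
  "targets": [
    {"translation":[0,-1.5,0],"spin":0,"jaw":0},
    {"translation":[0,-3,0],"spin":0,"jaw":0},
    {"translation":[0,-4.5,0],"spin":0,"jaw":0},
    {"translation":[0,-6,0],"spin":0,"jaw":0},
    {"translation":[0,-7.5,0],"spin":0,"jaw":0}
  ]
}}

```text
time: 3.75
tool_pos: [0.5083, -0.2236, 0.0378]
tool_rot: [3.142, 0.0, -3.022]
contact_force: [1.2, 0.0, -0.3]
opening: 0.0117
grip_force: 30.0
```

Request:
{"method": "send_rows", "body": {
  "targets": [
    {"translation":[0,-1.5,0],"spin":0,"jaw":0},
    {"translation":[0,-3,0],"spin":0,"jaw":0},
    {"translation":[0,-4.5,0],"spin":0,"jaw":0},
    {"translation":[0,-6.5,0],"spin":0,"jaw":0},
    {"translation":[0,-8.5,0],"spin":0,"jaw":0}
  ]
}}

```text
time: 4.25
tool_pos: [0.5186, -0.3076, 0.0379]
tool_rot: [3.141, 0.0, -3.021]
contact_force: [0.4, -0.1, -0.6]
opening: 0.0118
grip_force: 30.0
```

Request:
{"method": "send_rows", "body": {
  "targets": [
    {"translation":[0,0,0.6],"spin":0,"jaw":0},
    {"translation":[0,0,1.2],"spin":0,"jaw":0},
    {"translation":[0,0,1.8],"spin":0,"jaw":0},
    {"translation":[0,0,2.2],"spin":0,"jaw":0},
    {"translation":[0,0,2.4],"spin":0,"jaw":0}
  ]
}}

```text
time: 4.75
tool_pos: [0.5182, -0.3055, 0.0132]
tool_rot: [3.141, -0.001, -3.021]
contact_force: [0.4, -0.6, -0.7]
opening: 0.0115
grip_force: 30.0
```

Request:
{"method": "send_rows", "body": {
  "targets": [
    {"translation":[0,0,0.1],"spin":0,"jaw":0},
    {"translation":[0,0,0.1],"spin":0,"jaw":0},
    {"translation":[0,0,0.1],"spin":0,"jaw":0.4},
    {"translation":[0,0,0.1],"spin":0,"jaw":0.6},
    {"translation":[0,0,0.1],"spin":0,"jaw":0.6}
  ]
}}

```text
time: 5.25
tool_pos: [0.5186, -0.3065, 0.0132]
tool_rot: [-3.141, 0.0, -3.022]
contact_force: [-0.2, 0.0, 0.3]
opening: 0.0314
grip_force: 0.0
```

Request:
{"method": "send_rows", "body": {
  "targets": [
    {"translation":[0,0,-3],"spin":0,"jaw":0.7},
    {"translation":[0,0,-7.5],"spin":0,"jaw":0.8},
    {"translation":[-0.5,3,-11],"spin":0,"jaw":0.82},
    {"translation":[-1,7,-14],"spin":0,"jaw":0.82},
    {"translation":[-1.8,10.5,-17],"spin":0,"jaw":0.82}
  ]
}}

```text
time: 5.75
tool_pos: [0.5232, -0.1988, 0.1844]
tool_rot: [3.141, 0.0, -3.023]
contact_force: [-0.0, -0.3, 0.5]
opening: 0.0706
grip_force: 0.0
```

Request:
{"method": "send_rows", "body": {
  "targets": [
    {"translation":[0,3,-1],"spin":0,"jaw":0.82},
    {"translation":[0,6,-1],"spin":0,"jaw":0.82},
    {"translation":[0,7.5,-1],"spin":0,"jaw":0.82},
    {"translation":[0,7.5,-1],"spin":0,"jaw":0.82},
    {"translation":[0,7.5,-1],"spin":0,"jaw":0.82}
  ]
}}

```text
time: 6.25
tool_pos: [0.5149, -0.1263, 0.1927]
tool_rot: [-3.141, -0.0, -3.021]
contact_force: [0.5, 0.9, 0.4]
opening: 0.0751
grip_force: 0.0
```

```bash
python3 - <<'E'
from h import *
st=monitor.observe(); print(st['time'],st['tool_pos'],st['tool_rot'])
c,Rw,o=campose('wrist',st)
p,d=read_camera('wrist'); cv2.imwrite('pics/w3.png',p[:,:,::-1]); np.savez('w3.npz',p=p,d=d,Rw=Rw,o=o)
E
```

```text
6.25 [ 0.5149124  -0.12627021  0.19268916] [-3.14114959e+00 -1.71684443e-04 -3.02131905e+00]
```

View pics/w3.png

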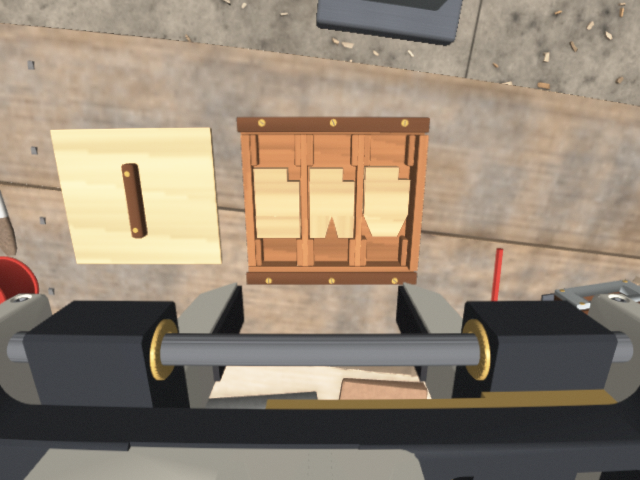

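The cover lies flat at left, (55..220, 127..265). The V pin is in the middle pocket, (309..355, 167..238), with its tail towards the robot and the notch facing +x.

```bash
python3 - <<'E'
from h import *
f=np.load('w3.npz');p,d,Rw,o=f['p'],f['d'],f['Rw'],f['o'];c=get_calibration('wrist')
P=cloud(c,Rw,o,d)
hs=cv2.cvtColor(p,cv2.COLOR_RGB2HSV)
print(hs[200,332],hs[150,332],hs[252,332], P[200,332],P[150,332])
m=np.zeros((480,640),np.uint8); m[160:245,303:358]=((hs[160:245,303:358,2]>195)).astype(np.uint8)
n,l,s,_=cv2.connectedComponentsWithStats(m); i=1+np.argmax(s[1:,4]); print(s[i])
q=np.argwhere(l==i)[:,::-1].astype(np.float32)
w=onplane(c,Rw,o,cv2.convexHull(q).reshape(-1,2),.022)*1000
print('pin',cv2.minAreaRect(w[:,:2].astype(np.float32)))
# case lips near/far outer edges at z 36.5, walls
for r0,r1,k in [(110,124,0),(262,276,0),(275,290,0)]:
    gr=np.diff(p.sum(2).astype(int),axis=0)[r0:r1,255:405]
    uv=np.c_[np.arange(255,405),r0+np.argmax(np.abs(gr),0)+.5]
    w=onplane(c,Rw,o,uv,.0365)[:,:2]*1000; v=cv2.fitLine(w.astype(np.float32),cv2.DIST_HUBER,0,.01,.01).ravel(); print('lip',v, np.median(uv[:,1]))
print(onplane(c,Rw,o,[(237,124),(429,124),(247,279),(417,279)],.0365)*1000)
E
```

```text
[ 22  76 252] [ 13 140 210] [ 12 137 193] [ 0.49403561 -0.11657883  0.02152935] [ 0.44972052 -0.12195253  0.00830032]
[ 303  160   52   85 3722]
pin ((497.5584716796875, -119.8370590209961), (79.1745834350586, 47.729610443115234), 6.956364154815674)
lip [ 1.2133272e-01 -9.9261189e-01  4.2271054e+02 -1.3578917e+02] 116.5
lip [ 1.57667935e-01 -9.87492204e-01  5.57073853e+02 -1.12381836e+02] 271.5
lip [ 1.20299414e-01 -9.92737651e-01  5.73373230e+02 -1.17289368e+02] 284.5
[[ 436.99636928 -204.97143311   36.5       ]
 [ 417.34364197  -44.87942911   36.5       ]
 [ 576.25413986 -187.73157244   36.5       ]
 [ 556.81034334  -27.10396095   36.5       ]]
```

```bash
python3 - <<'E'
from h import *
f=np.load('w3.npz');p,Rw,o=f['p'],f['Rw'],f['o'];c=get_calibration('wrist')
hs=cv2.cvtColor(p,cv2.COLOR_RGB2HSV)
m=np.zeros((480,640),np.uint8); m[155:250,303:359]=((hs[155:250,303:359,1]<108)&(hs[155:250,303:359,2]>170)).astype(np.uint8)
n,l,s,_=cv2.connectedComponentsWithStats(m); i=1+np.argmax(s[1:,4]); print(s[i])
q=np.argwhere(l==i)[:,::-1].astype(np.float32)
w=onplane(c,Rw,o,cv2.convexHull(q).reshape(-1,2),.022)*1000
print('pin',cv2.minAreaRect(w[:,:2].astype(np.float32)))
E
```

```text
[ 310  168   45   70 2754]
pin ((497.20355224609375, -116.52300262451172), (65.05828857421875, 40.76714324951172), 6.928788185119629)
```

Request:
{"method": "send_rows", "body": {
  "targets": [
    {"translation":[0.4,0.3,2],"spin":8.5,"jaw":0.83},
    {"translation":[0.8,0.6,4],"spin":17,"jaw":0.83},
    {"translation":[1.2,0.9,6],"spin":25.5,"jaw":0.83},
    {"translation":[1.64,1.2,8],"spin":34,"jaw":0.83},
    {"translation":[1.64,1.2,9.3],"spin":42.5,"jaw":0.83}
  ]
}}

```text
time: 6.8
tool_pos: [0.496, -0.1166, 0.098]
tool_rot: [-3.141, -0.003, 2.512]
contact_force: [-0.5, 0.3, 1.3]
opening: 0.0763
grip_force: 0.0
```

Request:
{"method": "send_rows", "body": {
  "targets": [
    {"translation":[0,0,0],"spin":8.5,"jaw":0.83},
    {"translation":[0,0,0],"spin":17,"jaw":0.83},
    {"translation":[0,0,0],"spin":25.5,"jaw":0.83},
    {"translation":[0,0,0],"spin":34,"jaw":0.83},
    {"translation":[0,0,0],"spin":42.5,"jaw":0.83}
  ]
}}

```text
time: 7.3
tool_pos: [0.4972, -0.1172, 0.0994]
tool_rot: [-3.141, -0.0, 1.77]
contact_force: [-0.2, -0.1, 0.0]
opening: 0.0759
grip_force: 0.0
```

Request:
{"method": "send_rows", "body": {
  "targets": [
    {"translation":[0,0,0],"spin":5,"jaw":0.83},
    {"translation":[0,0,0],"spin":5,"jaw":0.83},
    {"translation":[0,0,0],"spin":5,"jaw":0.83},
    {"translation":[0,0,0],"spin":5,"jaw":0.83},
    {"translation":[0,0,0],"spin":5,"jaw":0.83}
  ]
}}

```text
time: 7.8
tool_pos: [0.497, -0.1159, 0.0998]
tool_rot: [-3.142, -0.0, 1.692]
contact_force: [-0.3, -0.7, 0.1]
opening: 0.0761
grip_force: 0.0
```

```bash
python3 - <<'E'
from h import *
st=monitor.observe(); print(st['time'],st['tool_pos'],np.degrees(st['tool_rot']),st['qpos'],st['opening'])
c,Rw,o=campose('wrist',st)
p,d=read_camera('wrist'); cv2.imwrite('pics/w4.png',p[:,:,::-1]); np.savez('w4.npz',p=p,d=d,Rw=Rw,o=o)
E
```

```text
7.8 [ 0.49704873 -0.11587718  0.09982331] [-1.79997918e+02 -1.68763655e-03  9.69188266e+01] [-3.79302759e-01  4.57183579e-01  1.73646221e+00  1.03687000e-05
  9.47992884e-01 -5.00065112e-01] 0.07613591076845383
```

View pics/w4.png

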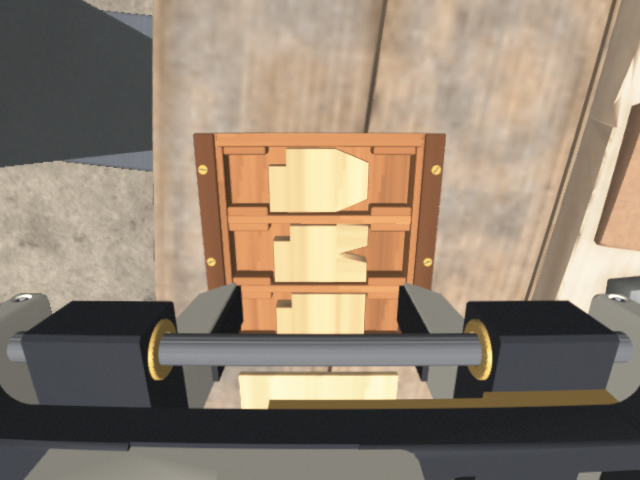

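The V pin lies centred between the fingers, with its ends at columns 275 and 368 (mid 321). The hollows are clear, so I'm descending.

Request:
{"method": "send_rows", "body": {
  "targets": [
    {"translation":[0,0,2.5],"spin":0,"jaw":0.83},
    {"translation":[0,0,5],"spin":0,"jaw":0.83},
    {"translation":[0,0,7],"spin":0,"jaw":0.83},
    {"translation":[0,0,8.2],"spin":0,"jaw":0.83},
    {"translation":[0,0,8.75],"spin":0,"jaw":0.83}
  ]
}}

```text
time: 8.35
tool_pos: [0.4967, -0.1154, 0.0115]
tool_rot: [-3.14, -0.001, 1.691]
contact_force: [0.8, 0.5, 0.3]
opening: 0.076
grip_force: 0.0
```

Request:
{"method": "send_rows", "body": {
  "targets": [
    {"translation":[0,0,0],"spin":0,"jaw":0.7},
    {"translation":[0,0,0],"spin":0,"jaw":0.65},
    {"translation":[0,0,0],"spin":0,"jaw":0.65},
    {"translation":[0,0,0],"spin":0,"jaw":0.65},
    {"translation":[0,0,0],"spin":0,"jaw":0.65}
  ],
  "force": 25
}}

```text
time: 8.85
tool_pos: [0.4974, -0.1157, 0.013]
tool_rot: [3.141, 0.0, 1.691]
contact_force: [0.1, 0.7, 2.5]
opening: 0.0654
grip_force: 25.0
```

Request:
{"method": "send_rows", "body": {
  "targets": [
    {"translation":[0,0,-0.3],"spin":0,"jaw":0.65},
    {"translation":[0,0,-0.8],"spin":0,"jaw":0.65},
    {"translation":[0,0,-1.8],"spin":0,"jaw":0.65},
    {"translation":[0,0,-3.3],"spin":0,"jaw":0.65},
    {"translation":[0,0,-5.3],"spin":0,"jaw":0.65}
  ]
}}

```text
time: 9.35
tool_pos: [0.4967, -0.1154, 0.0661]
tool_rot: [-3.141, -0.001, 1.691]
contact_force: [0.2, -0.7, -0.0]
opening: 0.0654
grip_force: 25.0
```

Request:
{"method": "send_rows", "body": {
  "targets": [
    {"translation":[1,0,-2],"spin":0,"jaw":0.65},
    {"translation":[3.5,0,-4.5],"spin":0,"jaw":0.65},
    {"translation":[6,0,-7],"spin":0,"jaw":0.65},
    {"translation":[9,0,-9],"spin":0,"jaw":0.65},
    {"translation":[11,0,-10],"spin":0,"jaw":0.65}
  ]
}}

```text
time: 9.85
tool_pos: [0.4842, -0.005, 0.1681]
tool_rot: [3.138, 0.001, 1.691]
contact_force: [1.0, -0.1, -0.5]
opening: 0.0651
grip_force: 25.0
```

```bash
python3 - <<'E'
from h import *
st=monitor.observe(); print(st['time'],st['tool_pos'],np.degrees(st['tool_rot']),st['opening'],st['grip_force'])
c,Rw,o=campose('wrist',st)
p,d=read_camera('wrist'); cv2.imwrite('pics/w5.png',p[:,:,::-1]); np.savez('w5.npz',p=p,d=d,Rw=Rw,o=o)
E
```

```text
9.85 [ 0.48420663 -0.00495991  0.16814347] [1.79800702e+02 3.33896436e-02 9.69020573e+01] 0.06506607606060746 24.999385171104223
```

View pics/w5.png

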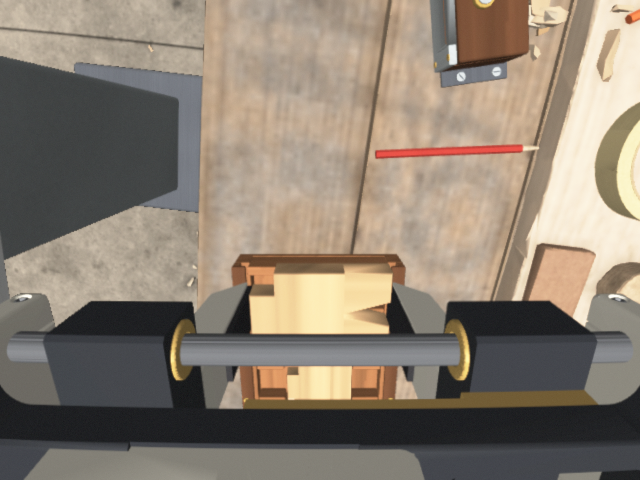

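The pin is held and the other two remain in the case. The holder is at top right, (430..528, 0..85), and the pencil at (376..538, 150). I'm moving in front of the mouth while turning.

Request:
{"method": "send_rows", "body": {
  "targets": [
    {"translation":[2.5,-0.7,0],"spin":8.5,"jaw":0.65},
    {"translation":[6,-1.5,0],"spin":17,"jaw":0.65},
    {"translation":[9.5,-2.5,0],"spin":25.5,"jaw":0.65},
    {"translation":[12.5,-3.3,0],"spin":34,"jaw":0.65},
    {"translation":[14,-3.7,0],"spin":42.5,"jaw":0.65}
  ]
}}

```text
time: 10.4
tool_pos: [0.4292, 0.1297, 0.1658]
tool_rot: [-3.141, -0.0, 0.944]
contact_force: [1.2, -0.0, -0.6]
opening: 0.0655
grip_force: 25.0
```

Request:
{"method": "send_rows", "body": {
  "targets": [
    {"translation":[0,0,0],"spin":8.5,"jaw":0.65},
    {"translation":[0,0,0],"spin":17,"jaw":0.65},
    {"translation":[0,0,0],"spin":25.5,"jaw":0.65},
    {"translation":[0,0,0],"spin":34,"jaw":0.65},
    {"translation":[0,0,0],"spin":42.5,"jaw":0.65}
  ]
}}

```text
time: 10.9
tool_pos: [0.4304, 0.1279, 0.1658]
tool_rot: [3.142, -0.0, 0.201]
contact_force: [-0.2, -0.4, -0.1]
opening: 0.0653
grip_force: 25.0
```

Request:
{"method": "send_rows", "body": {
  "targets": [
    {"translation":[0,0,2],"spin":5,"jaw":0.65},
    {"translation":[0,0,4],"spin":5,"jaw":0.65},
    {"translation":[0,0,6],"spin":5,"jaw":0.65},
    {"translation":[0,0,8],"spin":5,"jaw":0.65},
    {"translation":[0,0,9],"spin":5,"jaw":0.65}
  ]
}}

```text
time: 11.4
tool_pos: [0.4297, 0.1278, 0.0744]
tool_rot: [3.142, 0.002, 0.12]
contact_force: [-0.3, 0.1, -0.6]
opening: 0.0656
grip_force: 25.0
```

```bash
python3 - <<'E'
from h import *
st=monitor.observe(); print(st['time'],st['tool_pos'],np.degrees(st['tool_rot']),st['opening'],st['grip_force'])
c,Rw,o=campose('wrist',st)
p,d=read_camera('wrist'); cv2.imwrite('pics/w6.png',p[:,:,::-1]); np.savez('w6.npz',p=p,d=d,Rw=Rw,o=o)
E
```

```text
11.4 [0.42972532 0.12776693 0.07439178] [1.79997424e+02 1.05658031e-01 6.86608779e+00] 0.06560913715293235 24.999764955136925
```

View pics/w6.png

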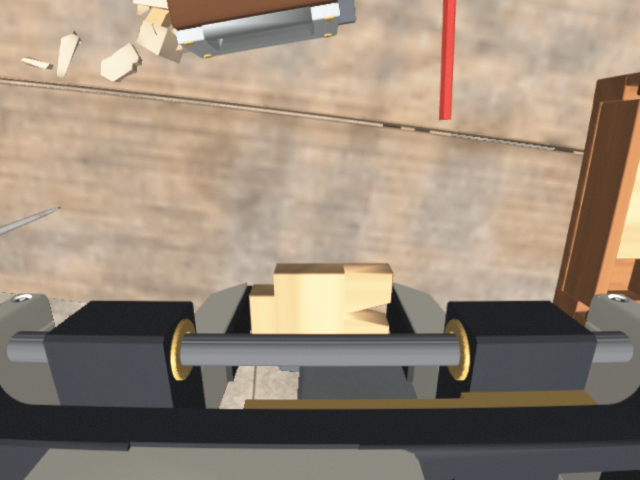

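The mouth plate of the holder is at the top, its front edge from about (182,48) to (337,25), with free bench between it and the pin. I'm setting the pin down here and measuring the holder from this picture.

Request:
{"method": "send_rows", "body": {
  "targets": [
    {"translation":[0,0,2],"spin":0,"jaw":0.65},
    {"translation":[0,0,4],"spin":0,"jaw":0.65},
    {"translation":[0,0,5.5],"spin":0,"jaw":0.65},
    {"translation":[0,0,6.4],"spin":0,"jaw":0.65},
    {"translation":[0,0,6.8],"spin":0,"jaw":0.65}
  ]
}}

```text
time: 11.95
tool_pos: [0.4306, 0.1281, 0.0073]
tool_rot: [-3.142, 0.0, 0.12]
contact_force: [0.3, 0.5, -0.9]
opening: 0.0654
grip_force: 25.0
```

```bash
python3 - <<'E'
from h import *
f=np.load('w6.npz');p,d,Rw,o=f['p'],f['d'],f['Rw'],f['o'];c=get_calibration('wrist')
P=cloud(c,Rw,o,d)
for u,v in [(187,40),(200,42),(260,35),(260,25),(260,15),(300,25),(325,15),(320,30),(345,12),(250,5)]: print((u,v),np.round(P[v,u]*1000,1),p[v,u])
cv2.imwrite('pics/w6h.png',cv2.resize(p[0:75,130:370,::-1],None,fx=3.3,fy=3.3,interpolation=cv2.INTER_CUBIC))
f=np.load('w1.npz');P1=cloud(c,f['Rw'],f['o'],f['d'])
for u,v in [(348,320),(350,305),(380,303),(410,300),(385,310),(385,325),(400,320)]: print((u,v),np.round(P1[v,u]*1000,1),f['p'][v,u])
E
```

```text
(187, 40) [544.8 206.7  41.2] [241 242 240]
(200, 42) [545.7 202.4  34.9] [123 125 124]
(260, 35) [556.4 176.3  15.4] [108 110 108]
(260, 25) [555.4 172.2  39.9] [143 146 146]
(260, 15) [559.6 172.5  40.4] [166 169 168]
(300, 25) [563.4 155.   17. ] [110 113 110]
(325, 15) [563.6 141.8  39. ] [241 244 245]
(320, 30) [561.1 143.9  21.6] [125 127 126]
(345, 12) [576.6 131.5   3.2] [127 131 138]
(250, 5) [562.3 176.7  44.3] [132  89  63]
(348, 320) [588.  135.1   6. ] [207 212 215]
(350, 305) [570.7 135.7  -1.3] [128 116 105]
(380, 303) [556.4 169.1  13.8] [120 124 122]
(410, 300) [545.9 202.8  19. ] [129 132 130]
(385, 310) [562.5 175.4  18.9] [112  86  71]
(385, 325) [568.6 171.9  44.3] [125  83  58]
(400, 320) [560.1 187.7  44.6] [122  82  57]
```

View pics/w6h.png

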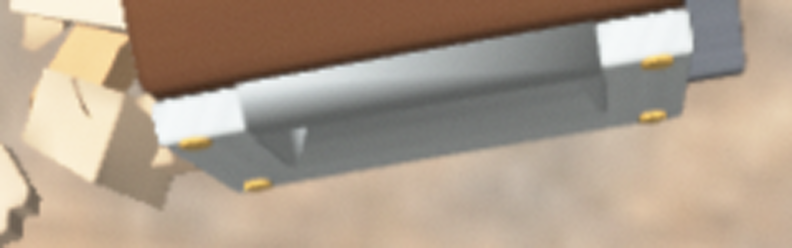

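The crop shows the steel mouth plate: its top front edge runs from crop (160,147) to (692,52), the flared slot lies between, and the foot tab is at right.

Request:
{"method": "send_rows", "body": {
  "targets": [
    {"translation":[0,0,0.12],"spin":0,"jaw":0.65},
    {"translation":[0,0,0.22],"spin":0,"jaw":0.65},
    {"translation":[0,0,0.22],"spin":0,"jaw":0.65},
    {"translation":[0,0,0.22],"spin":0,"jaw":0.75},
    {"translation":[0,0,0.22],"spin":0,"jaw":0.85}
  ]
}}

```text
time: 12.45
tool_pos: [0.4307, 0.1283, 0.0056]
tool_rot: [-3.141, -0.001, 0.12]
contact_force: [-0.9, -0.4, 0.4]
opening: 0.0729
grip_force: 0.0
```

```bash
python3 - <<'E'
from h import *
f=np.load('w6.npz');p,d,Rw,o=f['p'],f['d'],f['Rw'],f['o'];c=get_calibration('wrist')
k=lambda u,v:(130+u/3.3-.35,v/3.3-.35)
for z in (.039,.041,.045):
    w=onplane(c,Rw,o,[k(160,147),k(692,52)],z)*1000; dd=w[0]-w[1]
    print(z,w.round(1).tolist(),np.linalg.norm(dd),'yaw',np.degrees(np.arctan2(-dd[0],dd[1])),'mid',w.mean(0))
# block top edge
w=onplane(c,Rw,o,[k(155,96),k(688,10)],.045)*1000; dd=w[0]-w[1]; print(w,np.degrees(np.arctan2(-dd[0],dd[1])))
P=cloud(c,Rw,o,d); q=P[0:50,150:345].reshape(-1,3); q=q[(q[:,2]>.030)&(q[:,2]<.05)]
print(np.histogram(q[:,2],np.arange(.03,.05,.001)))
E
```

```text
0.039 [[542.8, 211.8, 39.0], [564.3, 135.0, 39.0]] 79.73999413041791 yaw 15.598818997036823 mid [553.55998831 173.37350028  39.        ]
0.041 [[542.5, 211.0, 41.0], [563.7, 135.0, 41.0]] 78.91186444319945 yaw 15.598818997036737 mid [553.10271757 173.0019052   41.        ]
0.045 [[541.8, 209.5, 45.0], [562.6, 135.1, 45.0]] 77.25560506876269 yaw 15.598818997036787 mid [552.18817608 172.25871504  45.        ]
[[548.41764309 210.33860385  45.        ]
 [567.75431866 136.31405919  45.        ]] 14.639659899972697
(array([  36,   31,   43,   35,   36,   44,   73,   89,  210,  708, 1271,
        540,  314,  752, 1074,  371,   21,    0,    0,    0]), array([0.03 , 0.031, 0.032, 0.033, 0.034, 0.035, 0.036, 0.037, 0.038,
       0.039, 0.04 , 0.041, 0.042, 0.043, 0.044, 0.045, 0.046, 0.047,
       0.048, 0.049, 0.05 ]))
```

Request:
{"method": "send_rows", "body": {
  "targets": [
    {"translation":[0,0,0],"spin":0,"jaw":0.9},
    {"translation":[0,0,-2.5],"spin":0,"jaw":0.9},
    {"translation":[0,0,-5],"spin":0,"jaw":0.9},
    {"translation":[-0.1,0.9,-7.5],"spin":-8.5,"jaw":0.8},
    {"translation":[-0.1,1.9,-9.5],"spin":-17,"jaw":0.7}
  ]
}}

```text
time: 12.95
tool_pos: [0.4318, 0.1092, 0.1016]
tool_rot: [3.141, -0.001, 0.423]
contact_force: [0.7, 0.7, -0.1]
opening: 0.0707
grip_force: 0.0
```

Request:
{"method": "send_rows", "body": {
  "targets": [
    {"translation":[0,0,0],"spin":-8.5,"jaw":0.65},
    {"translation":[0,0,0],"spin":-17,"jaw":0.65},
    {"translation":[0,0,0],"spin":-25.5,"jaw":0.65},
    {"translation":[0,0,0],"spin":-34,"jaw":0.65},
    {"translation":[0,0,0],"spin":-42.5,"jaw":0.65}
  ]
}}

```text
time: 13.45
tool_pos: [0.4316, 0.1092, 0.1003]
tool_rot: [3.141, -0.0, 1.165]
contact_force: [-0.0, 0.5, 0.6]
opening: 0.0599
grip_force: 0.0
```

Request:
{"method": "send_rows", "body": {
  "targets": [
    {"translation":[0,0,0],"spin":-8.5,"jaw":0.65},
    {"translation":[0,0,0],"spin":-17,"jaw":0.65},
    {"translation":[0,0,0],"spin":-25.5,"jaw":0.65},
    {"translation":[0,0,0],"spin":-30.5,"jaw":0.65},
    {"translation":[0,0,0],"spin":-30.5,"jaw":0.65}
  ]
}}

```text
time: 13.95
tool_pos: [0.4316, 0.1092, 0.1003]
tool_rot: [3.142, -0.0, 1.691]
contact_force: [-0.5, -1.1, -1.3]
opening: 0.0591
grip_force: 0.0
```

```bash
python3 - <<'E'
from h import *
st=monitor.observe(); print(st['time'],st['tool_pos'],np.degrees(st['tool_rot']),st['opening'],st['grip_force'])
c,Rw,o=campose('wrist',st)
p,d=read_camera('wrist'); cv2.imwrite('pics/w7.png',p[:,:,::-1]); np.savez('w7.npz',p=p,d=d,Rw=Rw,o=o)
hs=cv2.cvtColor(p,cv2.COLOR_RGB2HSV); P=cloud(c,Rw,o,d)
m=((np.abs(P[:,:,2]-.014)<.004)&(np.hypot(P[:,:,0]-.43,P[:,:,1]-.128)<.06)&(hs[:,:,2]>170)).astype(np.uint8)
m=cv2.morphologyEx(m,cv2.MORPH_OPEN,np.ones((3,3)))
n,l,s,_=cv2.connectedComponentsWithStats(m); i=1+np.argmax(s[1:,4]); print(s[i])
q=np.argwhere(l==i)[:,::-1].astype(np.float32)
w=onplane(c,Rw,o,cv2.convexHull(q).reshape(-1,2),.014)*1000
print('pin',cv2.minAreaRect(w[:,:2].astype(np.float32)))
E
```

```text
13.95 [0.43160421 0.10920357 0.10026358] [ 1.79997226e+02 -4.02605558e-03  9.69122054e+01] 0.05906594419126681 0.0
[ 289  176   61   91 4880]
pin ((429.4666442871094, 128.84088134765625), (41.72736358642578, 64.97615051269531), 6.94638204574585)
```

View pics/w7.png

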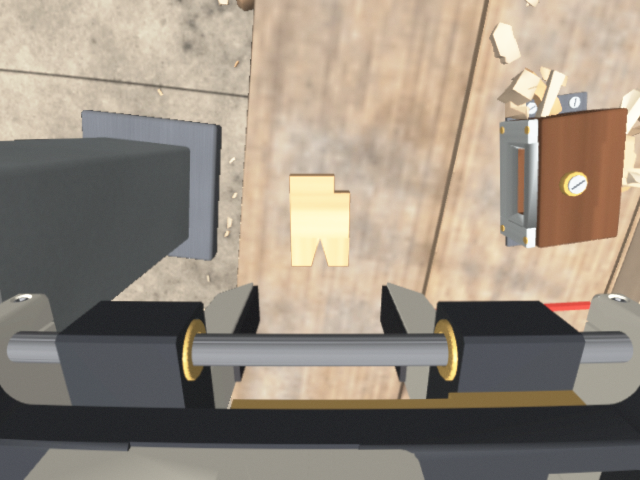

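The pin lies free at (289..350, 175..266), tail up-image and V towards the gripper. The holder is at right, (500..628, 108..247), in the same view, so I can measure both relative to each other.

```bash
python3 - <<'E'
from h import *
f=np.load('w7.npz');p,d,Rw,o=f['p'],f['d'],f['Rw'],f['o'];c=get_calibration('wrist')
P=cloud(c,Rw,o,d)
sub=(slice(95,262),slice(490,639))
h=15.2
for nm,lo,hi,z in [('plate',.0385,.0420,.0405),('block',.0435,.047,.045),('foot',.002,.009,.006)]:
    m=np.zeros((480,640),bool); m[sub]=(P[sub][:,:,2]>lo)&(P[sub][:,:,2]<hi)
    if nm=='plate': m[:,545:]=False
    if nm=='foot': m&=(p.astype(int)[:,:,2]>p[:,:,0])
    v,u=np.where(m); w=onplane(c,Rw,o,np.c_[u,v],z)[:,:2]*1000
    R2=np.array([[np.cos(np.radians(h)),np.sin(np.radians(h))],[-np.sin(np.radians(h)),np.cos(np.radians(h))]])
    a=w@R2.T; print(nm,len(w),(u.min(),u.max(),v.min(),v.max()),'hx',np.percentile(a[:,0],[0,2,50,98,100]).round(1),'hy',np.percentile(a[:,1],[0,1,2,50,98,99,100]).round(1))
    if nm=='block':
        r=cv2.minAreaRect(w.astype(np.float32)); print(r)
    if nm=='plate':
        # front edge: min hx per hy bin
        b=np.round(a[:,1]); e=np.array([(a[b==k,0].min(),k) for k in np.unique(b) if (b==k).sum()>1]); vx,vy,x0,y0=cv2.fitLine(e.astype(np.float32),cv2.DIST_HUBER,0,.01,.01).ravel(); print('front',x0,y0,'dyaw',np.degrees(np.arctan2(-vx*np.sign(vy),abs(vy))))
# white tops
g=p.astype(int).sum(2)>660
m=np.zeros_like(g); m[105:250,515:545]=g[105:250,515:545]
n,l,s,ce=cv2.connectedComponentsWithStats(m.astype(np.uint8))
for i in range(1,n):
    if s[i,4]>15: print('white',s[i],ce[i],(R2@(onplane(c,Rw,o,[ce[i]],.0405)[0,:2]*1000)).round(1))
print('pred mouth from w6',(R2@np.array([553.2,173.])).round(1))
E
```

```text
plate 1684 (np.int64(523), np.int64(543), np.int64(118), np.int64(247)) hx [577.2 578.2 582.4 586.8 588. ] hy [-17.4 -16.3 -15.4  24.7  61.   61.7  62.3]
front 578.3806 22.734823 dyaw 0.07478123
block 8409 (np.int64(538), np.int64(627), np.int64(108), np.int64(247)) hx [583.6 586.  611.2 634.6 635.9] hy [-16.7 -15.5 -14.7  27.   60.5  61.2  62.4]
((582.6139526367188, 182.02552795410156), (52.12054443359375, 79.11264038085938), 15.703141212463379)
foot 699 (np.int64(501), np.int64(586), np.int64(95), np.int64(245)) hx [579.6 579.6 623.1 637.8 638.5] hy [-27.7 -27.2 -26.6  66.3  73.3  73.5  74. ]
white [519 105  18  10  85] [529.83529412 108.54117647] [580.1  68.4]
white [541 105   4  11  25] [543.16 111.28] [588.   65.9]
white [528 120  10  56 317] [533.49211356 139.96845426] [582.5  50.2]
white [527 228   9  20 152] [530.63157895 237.375     ] [582.2 -10.7]
pred mouth from w6 [579.2  21.9]
```

Request:
{"method": "send_rows", "body": {
  "targets": [
    {"translation":[0,0,2.5],"spin":0,"jaw":0.65},
    {"translation":[0,0,5.5],"spin":0,"jaw":0.65},
    {"translation":[0,0,8],"spin":0,"jaw":0.65},
    {"translation":[0,0,9.2],"spin":0,"jaw":0.65},
    {"translation":[0,0,9.6],"spin":0,"jaw":0.6}
  ]
}}

```text
time: 14.5
tool_pos: [0.4308, 0.1091, 0.003]
tool_rot: [-3.139, -0.0, 1.689]
contact_force: [0.0, 0.2, 0.6]
opening: 0.0566
grip_force: 0.0
```

Request:
{"method": "send_rows", "body": {
  "targets": [
    {"translation":[0,0,0],"spin":0,"jaw":0.4},
    {"translation":[0,0,0],"spin":0,"jaw":0.4},
    {"translation":[0,0,0],"spin":0,"jaw":0.4},
    {"translation":[0,0,0],"spin":0,"jaw":0.4},
    {"translation":[0,0,0],"spin":0,"jaw":0.4}
  ],
  "force": 45
}}

```text
time: 15.0
tool_pos: [0.4322, 0.1092, 0.0048]
tool_rot: [3.14, 0.0, 1.691]
contact_force: [-0.3, -0.3, 4.1]
opening: 0.0414
grip_force: 45.0
```

Request:
{"method": "send_rows", "body": {
  "targets": [
    {"translation":[0,0,-1],"spin":0,"jaw":0.4},
    {"translation":[0,0,-3],"spin":0,"jaw":0.4},
    {"translation":[0,0,-5.5],"spin":8,"jaw":0.4},
    {"translation":[1.5,1.5,-5.5],"spin":16,"jaw":0.4},
    {"translation":[3.73,4.53,-5.5],"spin":24,"jaw":0.4}
  ]
}}

```text
time: 15.5
tool_pos: [0.4716, 0.1514, 0.0608]
tool_rot: [3.142, 0.0, 1.265]
contact_force: [1.1, -0.1, -0.3]
opening: 0.0412
grip_force: 45.0
```

Request:
{"method": "send_rows", "body": {
  "targets": [
    {"translation":[0,0,0],"spin":8.5,"jaw":0.4},
    {"translation":[0,0,0],"spin":17,"jaw":0.4},
    {"translation":[0,0,0],"spin":25.5,"jaw":0.4},
    {"translation":[0,0,0],"spin":34,"jaw":0.4},
    {"translation":[0,0,0],"spin":42.5,"jaw":0.4}
  ]
}}

```text
time: 16.0
tool_pos: [0.4721, 0.1517, 0.0598]
tool_rot: [-3.142, -0.0, 0.524]
contact_force: [0.2, -0.1, 0.0]
opening: 0.0415
grip_force: 45.0
```

Request:
{"method": "send_rows", "body": {
  "targets": [
    {"translation":[0,0,1],"spin":7.5,"jaw":0.4},
    {"translation":[0,0,2],"spin":15.1,"jaw":0.4},
    {"translation":[0,0,3],"spin":15.1,"jaw":0.4},
    {"translation":[0,0,3.5],"spin":15.1,"jaw":0.4},
    {"translation":[0,0,3.5],"spin":15.1,"jaw":0.4}
  ]
}}

```text
time: 16.5
tool_pos: [0.4717, 0.1516, 0.0237]
tool_rot: [-3.141, 0.001, 0.269]
contact_force: [-0.4, 0.5, -0.5]
opening: 0.0412
grip_force: 45.0
```

```bash
python3 - <<'E'
from h import *
st=monitor.observe(); print(st['time'],st['tool_pos'],np.degrees(st['tool_rot']),st['opening'],st['grip_force'],st['contact_force'])
c,Rw,o=campose('wrist',st)
p,d=read_camera('wrist'); np.savez('w8.npz',p=p,d=d,Rw=Rw,o=o)
P=cloud(c,Rw,o,d); hs=cv2.cvtColor(p,cv2.COLOR_RGB2HSV)
T=np.array(st['tool_pos']); Q=(P-T)@Rm(st['tool_rot'])*1000   # tool coords mm
np.save('q8.npy',Q)
# pin: height band
top=T[2]*1000-4.8+14
m=(np.abs(P[:,:,2]*1000-top)<5)&(Q[:,:,0]>12)&(Q[:,:,0]<65)&(np.abs(Q[:,:,1])<30)&(hs[:,:,2]>150)&(hs[:,:,0]<35)
v,u=np.where(m); print('pin px',len(u),u.min(),u.max(),v.min(),v.max(),'z',np.median(P[m][:,2]))
n,l,s,_=cv2.connectedComponentsWithStats(m.astype(np.uint8)); i=1+np.argmax(s[1:,4]); v,u=np.where(l==i)
w=(onplane(c,Rw,o,np.c_[u,v],top/1000)-T)@Rm(st['tool_rot'])*1000
print('tool x',np.percentile(w[:,0],[0,1,50,99,100]).round(1))
for x0 in (20,25,30,35,45,48):
    a=w[(np.abs(w[:,0]-x0)<1.5),1]; print(x0,a.min().round(1),a.max().round(1))
# plate
m=(P[:,:,2]>.0385)&(P[:,:,2]<.042)&(Q[:,:,0]>60)&(Q[:,:,0]<110)&(np.abs(Q[:,:,1])<55)
v,u=np.where(m); w=(onplane(c,Rw,o,np.c_[u,v],.0405)-T)@Rm(st['tool_rot'])*1000
print('plate',len(u),'x',np.percentile(w[:,0],[0,1,50,99,100]).round(1),'y',np.percentile(w[:,1],[0,1,2,98,99,100]).round(1))
b=np.round(w[:,1]); e=np.array([(w[b==k,0].min(),k) for k in np.unique(b) if (b==k).sum()>1]); print(e[::8].round(1).tolist()); print(cv2.fitLine(e.astype(np.float32),cv2.DIST_HUBER,0,.01,.01).ravel())
m=(P[:,:,2]>.0435)&(P[:,:,2]<.047)&(Q[:,:,0]>60)&(np.abs(Q[:,:,1])<60)
v,u=np.where(m); w=(onplane(c,Rw,o,np.c_[u,v],.045)-T)@Rm(st['tool_rot'])*1000
print('block',len(u),'x',np.percentile(w[:,0],[1,50,99]).round(1),'y',np.percentile(w[:,1],[0,1,2,98,99,100]).round(1))
print(cv2.minAreaRect(w[:,:2].astype(np.float32)))
E
```

```text
16.5 [0.47169519 0.15158792 0.02372528] [-1.79986318e+02  7.99688977e-02  1.54211658e+01] 0.041178099989743644 44.99982666224241 [-0.38734128  0.49151118 -0.4830957 ]
pin px 7774 269 367 200 290 z 0.03211545555066746
tool x [11.9 12.9 32.  52.7 53.2]
20 -21.2 20.0
25 -21.4 20.2
30 -21.2 20.1
35 -21.4 19.9
45 -21.5 8.8
48 -21.4 8.8
plate 3664 x [ 83.8  84.4  87.7  90.8 109.7] y [-39.5 -37.9 -37.1  39.1  39.9  41.6]
[[86.7, -39.0], [83.8, -31.0], [84.8, -23.0], [84.8, -15.0], [84.8, -7.0], [84.8, 1.0], [84.8, 9.0], [84.8, 17.0], [84.5, 25.0], [83.9, 33.0], [86.8, 41.0]]
[ 2.2038959e-03  9.9999756e-01  8.4732758e+01 -3.3000000e+00]
block 18824 x [ 91.1 107.6 123.2] y [-38.4 -37.4 -36.6  38.4  39.1  40.2]
((107.01547241210938, 0.915740966796875), (78.53783416748047, 33.09013748168945), 89.94683837890625)
```

Request:
{"method": "send_rows", "body": {
  "targets": [
    {"translation":[0,0.14,-0.04],"spin":0,"jaw":0.4},
    {"translation":[1,0.14,-0.04],"spin":0,"jaw":0.4},
    {"translation":[2,0.14,-0.04],"spin":0,"jaw":0.4},
    {"translation":[2.7,0.14,-0.04],"spin":0,"jaw":0.4},
    {"translation":[3.1,0.14,-0.04],"spin":0,"jaw":0.4}
  ]
}}

```text
time: 17.05
tool_pos: [0.5037, 0.1588, 0.0247]
tool_rot: [3.142, -0.001, 0.267]
contact_force: [-0.5, 0.4, -1.0]
opening: 0.0414
grip_force: 45.0
```

Request:
{"method": "send_rows", "body": {
  "targets": [
    {"translation":[0.3,0,0],"spin":0,"jaw":0.4},
    {"translation":[0.6,0,0],"spin":0,"jaw":0.4},
    {"translation":[0.9,0,0],"spin":0,"jaw":0.4},
    {"translation":[1.2,0,0],"spin":0,"jaw":0.4},
    {"translation":[1.5,0,0],"spin":0,"jaw":0.4}
  ]
}}

```text
time: 17.55
tool_pos: [0.5171, 0.1625, 0.0246]
tool_rot: [-3.142, -0.0, 0.267]
contact_force: [0.1, -0.4, -0.1]
opening: 0.0412
grip_force: 45.0
```

Request:
{"method": "send_rows", "body": {
  "targets": [
    {"translation":[0.4,0,0],"spin":0,"jaw":0.4},
    {"translation":[0.8,0,0],"spin":0,"jaw":0.4},
    {"translation":[1.2,0,0],"spin":0,"jaw":0.4},
    {"translation":[1.6,0,0],"spin":0,"jaw":0.4},
    {"translation":[1.9,0,0],"spin":0,"jaw":0.4}
  ],
  "force": 58
}}

```text
time: 18.05
tool_pos: [0.5342, 0.1673, 0.0238]
tool_rot: [-3.141, 0.003, 0.267]
contact_force: [-4.3, -0.8, -5.1]
opening: 0.0413
grip_force: 58.0
```

Request:
{"method": "send_rows", "body": {
  "targets": [
    {"translation":[0.1,0,0],"spin":0,"jaw":0.4},
    {"translation":[0.2,0,0],"spin":0,"jaw":0.4},
    {"translation":[0.3,0,0],"spin":0,"jaw":0.4},
    {"translation":[0.4,0,0],"spin":0,"jaw":0.4},
    {"translation":[0.5,0,0],"spin":0,"jaw":0.4}
  ]
}}

```text
time: 18.55
tool_pos: [0.5395, 0.1686, 0.0244]
tool_rot: [-3.141, 0.002, 0.267]
contact_force: [-6.3, -2.1, -6.0]
opening: 0.0415
grip_force: 58.0
```

Request:
{"method": "send_rows", "body": {
  "targets": [
    {"translation":[0.1,0,0],"spin":0,"jaw":0.4},
    {"translation":[0.2,0,0],"spin":0,"jaw":0.4},
    {"translation":[0.3,0,0],"spin":0,"jaw":0.4},
    {"translation":[0.3,0,0],"spin":0,"jaw":0.4},
    {"translation":[0.3,0,0],"spin":0,"jaw":0.4}
  ]
}}

```text
time: 19.05
tool_pos: [0.5395, 0.1687, 0.0238]
tool_rot: [-3.141, 0.008, 0.267]
contact_force: [-13.1, -5.6, -2.3]
opening: 0.041
grip_force: 58.0
```

Request:
{"method": "send_rows", "body": {
  "targets": [
    {"translation":[-0.15,0,0],"spin":0,"jaw":0.4},
    {"translation":[-0.25,0,0],"spin":0,"jaw":0.4},
    {"translation":[-0.25,0,0],"spin":0,"jaw":0.5},
    {"translation":[-0.25,0,0],"spin":0,"jaw":0.65},
    {"translation":[-0.25,0,0],"spin":0,"jaw":0.65}
  ]
}}

```text
time: 19.55
tool_pos: [0.5425, 0.1692, 0.0258]
tool_rot: [3.141, -0.005, 0.266]
contact_force: [-0.1, -0.8, 0.4]
opening: 0.0566
grip_force: 0.0
```

Request:
{"method": "send_rows", "body": {
  "targets": [
    {"translation":[0,0,0],"spin":0,"jaw":0.65},
    {"translation":[0,0,-1],"spin":0,"jaw":0.65},
    {"translation":[0,0,-3],"spin":0,"jaw":0.65},
    {"translation":[-2,0,-6],"spin":0,"jaw":0.65},
    {"translation":[-4,0,-9],"spin":0,"jaw":0.65}
  ]
}}

```text
time: 20.05
tool_pos: [0.5018, 0.1583, 0.116]
tool_rot: [-3.142, -0.001, 0.267]
contact_force: [0.6, -0.2, 0.4]
opening: 0.0598
grip_force: 0.0
```

```bash
python3 - <<'E'
from h import *
st=monitor.observe(); print(st['time'],st['tool_pos'],np.degrees(st['tool_rot']),st['opening'],st['grip_force'],st['contact_force'])
c,Rw,o=campose('wrist',st)
p,d=read_camera('wrist'); np.savez('w9.npz',p=p,d=d,Rw=Rw,o=o); cv2.imwrite('pics/w9.png',p[:,:,::-1])
P=cloud(c,Rw,o,d); hs=cv2.cvtColor(p,cv2.COLOR_RGB2HSV)
h=np.radians(15.4); H=np.array([[np.cos(h),np.sin(h)],[-np.sin(h),np.cos(h)]])
w=((P[:,:,:2]-np.array([.5523,.1735]))@H.T)*1000; z=P[:,:,2]*1000
m=(z>28)&(z<36)&(w[:,:,0]<-2)&(w[:,:,0]>-60)&(np.abs(w[:,:,1])<32)&(hs[:,:,2]>150)&(hs[:,:,0]<35)
a=w[m]; print('pin',m.sum(),'hx',np.percentile(a[:,0],[0,1,50,99]).round(1),'hy',np.percentile(a[:,1],[1,50,99]).round(1),'z',np.percentile(z[m],[5,50,95]).round(1))
for x0 in (-26,-22,-18,-14,-10,-6):
    b=np.sort(a[np.abs(a[:,0]-x0)<1,1]); g=np.diff(b); print(x0,b.min().round(1),b.max().round(1),'gap',g.max().round(1))
m=(z>38.5)&(z<42)&(np.abs(w[:,:,0])<12)&(np.abs(w[:,:,1])<45)
print('plate front',np.percentile(w[m][:,0],[1,50]).round(1),'y',np.percentile(w[m][:,1],[1,99]).round(1))
E
```

```text
20.05 [0.50184552 0.15826787 0.11601024] [-1.79996844e+02 -3.89701549e-02  1.52719835e+01] 0.05980874473119308 0.0 [ 0.64740475 -0.16093112  0.37360271]
pin 1986 hx [-27.3 -27.  -13.1  -2.2] hy [-21.5  -1.2  19.8] z [31.1 32.3 33.4]
-26 -21.2 19.6 gap 11.7
-22 -21.2 20.2 gap 8.9
-18 -21.8 20.1 gap 7.5
-14 -21.7 19.9 gap 4.8
-10 -21.6 19.8 gap 2.7
-6 -21.5 19.8 gap 0.7
plate front [0.8 3.9] y [-39.4  38.7]
```

```bash
python3 - <<'E'
from h import *
p,d=read_camera('side'); c,Rw,o=campose('side'); P=cloud(c,Rw,o,d); f=np.load('side0.npz')
for n,im in (('before',f['p']),('after',p)):
    i=im.astype(int)[262:280,300:390]; m=(i[:,:,0]>i[:,:,1]+60); v,u=np.where(m); print(n,'pencil',u.min()+300,u.max()+300,v.mean()+262)
b=np.abs(p[185:215,275:305].astype(int)-f['p'][185:215,275:305]).mean(); print('blank diff',b)
m=(np.abs(P[:,:,0]-.518)<.055)&(P[:,:,1]>-.37)&(P[:,:,1]<-.24); print('cover z',np.percentile(P[m][:,2],[5,50,95]).round(4))
A=np.c_[P[m][:,:2],np.ones(m.sum())]; k=P[m][:,2]<.011; print('tilt',np.linalg.lstsq(A[k],P[m][k,2],rcond=None)[0].round(4))
hs=cv2.cvtColor(p,cv2.COLOR_RGB2HSV)
h=np.radians(6.93); H=np.array([[np.cos(h),np.sin(h)],[-np.sin(h),np.cos(h)]]); w=((P[:,:,:2]-np.array([.4969,-.1162]))@H.T)*1000; z=P[:,:,2]*1000
for y in (-51,0,51):
    m=(np.abs(w[:,:,1]-y)<14)&(np.abs(w[:,:,0])<30); print(y,np.percentile(z[m],[10,50,90]).round(1))
E
```

```text
before pencil 308 370 270.7857142857143
after pencil 308 370 270.82323232323233
blank diff 16.972962962962963
cover z [0.0048 0.0066 0.0189]
tilt [-0.0008 -0.0052  0.0053]
-51 [20.4 21.7 23.1]
0 [6.2 7.8 9. ]
51 [20.1 21.5 22.7]
```

```bash
python3 -c "
from cell import job
print(job.hand_in())"
```

```text
the job is handed in; nothing more can be done
None
```

The V-notch pin is fully home in the holder, tail first with about 28 mm of the V end sticking out, and it has been released. The cover lies flat, the other two pins are in their pockets and the pencil has not moved. I could not re-check the blank in the last view, though the arm never went near it. Handed in at about 20 s.

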